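# Sort two aluminium profiles by length into their gauge slots

### The arm

A 7-joint arm with a two-finger parallel gripper is mounted at the origin on the work surface. World frame = base frame: x ahead of the robot, y to its left, z up, the work surface at z = 0. Lengths are in m, angles in rad, forces in N, time in s.
With the tool pointing down it reaches from about 0.4 to 0.85 m from the base axis. Payload 10.4 kg.
Tool frame: the origin (TCP) lies at the very end of the fingers, on their centre line; the grasp point (between the pads) lies 19 mm behind it; z points along the fingers, y is the line along which they close (so a half turn about z gives the same grasp; the last joint's range is limited). The gripper opens to 87 mm and grips with 3 to 60 N. Pads are 19 mm wide; open, the fingers measure 117 mm over their backs; the gripper's body (75 mm by 190 mm) begins 51 mm behind the grasp point.
Start: joints at [-1.183, 0.332, -0.065, 1.46, 0.022, 1.35, -0.088], TCP at [0.25, 0.573, 0.223] pointing down, gripper open.
Joint ranges: [-2.6, 2.6], [-0.5, 2.12], [-1.47, 1.34], [0.16, 2.42], [-1.27, 4.41], [0.06, 2.06], [-2.6, 2.6]. Speed limits (rad/s): [2.22, 2.22, 2.79, 2.79, 3.14, 3.14, 3.14].

### API

Orientations are given as a unit quaternion [x, y, z, w].
In Python, from bench import * gives the robot as it stands.
- The arm moves only by the tool step_arm, never from a script. Its arguments are lists of equal length, an entry for each row: "delta_pos": the shift along the world's x, y, z in units of 25 mm (1.0 is 25 mm), a list of three; "turn": the turn about the world's z in units of 0.12 rad (1.0 is 0.12 rad). In form: {"delta_pos": [[tx, ty, tz], ...], "turn": [turn, ...]}. A call has 1 to 12 rows; each row shifts and turns the commanded pose from where the row before left it; what a row does not reach is not made up. A row lasts 1/10 s, in which the tool goes at most 50 mm and 8.59 degrees, less where a joint would pass 70% of its speed; a pose out of reach is approached as far as the arm can. A call with a number of a shift or a turn outside -1 to 1 is refused whole. A call with a gripper value outside its range is refused whole. "grip" is the closure, from 0 (fully open) to 1 (shut), set as the call begins (left out, the last holds). The fingers move at their own pace and stop on an object; "newtons" is the grip in N (left out, the last holds). Time passes only in rows, so rows that do not move let the fingers close. It gives the time, the measured TCP pose, the force, the opening and the grip force at its end, in the units of the state.
- read_state(): the state, without advancing time (a new reading comes with each control period).
- camera(name): name is "scene" or "top" or "wrist"; returns a dict with "image" (480x640x3 uint8, red, green, blue), "z_map" (480x640 float32, m along the optical axis (not along the pixel's ray), 0 where there is no reading), "mtx" (3x3 intrinsics, pixels), "view" (4x4, takes a point from world to camera coordinates). Camera axes: x right, y up, looking along -z (the intrinsics and any distortion apply to the point x, -y, -z); pixel columns grow to the right and rows downward; lengths in m; the calibration is good to about 2 mm. A picture is of the moment at which its call begins.
- close_job(): hands the job in; it is judged then, once.
The state is a dict: "time": time; "joint_positions": joint angles; "joint_vel": joint speeds; "joint_torque": joint torques, N m; "ee_pos": TCP position; "eef_rot": TCP orientation; "ft_force": force on the tool from outside, world axes, zero at the start; "torque": the same for the moment, N m; "width": finger opening in m; "grip_force": force on a finger pad.
Only numpy, scipy, OpenCV 4.12 (cv2) and the standard library are available. Lean on these libraries where they do the work, as an engineer would, in place of code of your own. Each camera call takes 0.05 s, during which the arm holds its last target. There are 200 camera calls.

### The job

Sort the two short pieces of slotted aluminium profile by length: lay each one flat in the plywood gauge block whose slot matches its length, the shorter piece in the shorter slot and the longer piece in the longer slot. Each must lie fully down on the floor of its slot, along it, and be let go.

Things in the scene. Friction and masses are not known exactly. Their poses are not given: they have to be found in the camera images.
- short_profile: The shorter loose piece of square T-slot aluminium profile, 80 mm long, 20 x 20 mm across, about 45 g, lying flat on the table (its centre 10 mm above it). Origin at its centre; x along its length, z up at the start.
- long_profile: The longer loose piece of the same profile, 120 mm long, 20 x 20 mm across, about 65 g, lying flat on the table (its centre 10 mm above it). Origin at its centre; x along its length, z up at the start.
- short_gauge: Plywood gauge block fixed to the table, 170 mm long, 64 mm wide, 20 mm high, with a straight-sided slot open at the top, 104 mm long, 40 mm wide and 14 mm deep (slot floor 6 mm above the table), in its middle: takes the 80 mm piece, the 120 mm piece cannot go in. Its side walls (12 mm thick) have a gap 56 mm long in the middle, cut down to the slot floor, for fingers. Origin at the centre of the underside, on the table; x along the slot, z up.
- long_gauge: Plywood gauge block fixed to the table with the same outside, 170 x 64 x 20 mm, but with a slot 144 mm long, 40 mm wide and 14 mm deep (slot floor 6 mm above the table) in its middle, for the 120 mm piece. Its side walls (12 mm thick) have the same gap 56 mm long in the middle, cut down to the slot floor, for fingers. Origin at the centre of the underside, on the table; x along the slot, z up.
There are look-alikes about, which are no part of the job. What is shaped like the long_profile but blue or green is not meant.

How it is judged:
By the outcome, as a careful person would: the job done as asked, in the order asked, and still so for the second after the job is handed in, with the robot touching nothing.
It also fails if it takes over 58 s, if anything falls off the work surface, if the arm or the gripper's body presses on something with over 40 N, if the wrist force passes 120 N, or if a joint passes its speed limit or range.

## Working session

There is one attempt and no reset: what is moved stays moved. The work goes in short steps, Python scripts to look and compute and a tool call to move; the robot and the scene stay as the last step left them, time stands still between calls to the robot, and variables do not carry over. Pictures are saved under pics/ and viewed, at most 10 in all, crops included, and the job is handed in when it is done.

Besides the shell and the picture viewer there is one more tool, called after "Request:" as name(argument=value, ...) on one line, values as JSON. step_arm: Moves the arm, as the interface text tells. Shifts and turns lie within -1 to 1; 1 stands for 25 mm of shift or 0.12 rad of turn. Its arguments: {"type":"object","properties":{"delta_pos":{"type":"array"},"turn":{"type":"array"},"grip":{"type":"number"},"newtons":{"type":"number"}},"required":["delta_pos","turn"]}

```bash
mkdir -p pics; cat > h.py <<'E'
from bench import *
import numpy as np, cv2
def pts(c):
    K=c["mtx"];V=c["view"];d=c["z_map"];h,w=d.shape
    u,v=np.meshgrid(np.arange(w),np.arange(h))
    p=np.stack([(u-K[0,2])/K[0,0]*d,-(v-K[1,2])/K[1,1]*d,-d],-1)
    R=V[:3,:3];t=V[:3,3]
    return (p-t)@R
def save(n,img): cv2.imwrite("pics/"+n+".png",cv2.cvtColor(img,cv2.COLOR_RGB2BGR))
E
python3 - <<'E'
from h import *
for n in ["top","scene"]:
    c=camera(n); save(n+"0",c["image"]); np.savez(n+"0.npz",**c)
    p=pts(c); print(n,c["mtx"].tolist(),c["view"].round(3).tolist())
print(read_state())
E
```

```text
top [[444.07100482294544, 0.0, 319.4611903712168], [0.0, 444.07100482294544, 232.11267249678505], [0.0, 0.0, 1.0]] [[0.0, -1.0, -0.005, 0.006], [0.991, -0.001, 0.135, -0.487], [-0.135, -0.005, 0.991, -0.642], [0.0, 0.0, 0.0, 1.0]]
scene [[487.30126785599145, 0.0, 321.0659198223106], [0.0, 487.30126785599145, 249.2802585663005], [0.0, 0.0, 1.0]] [[-0.563, 0.826, 0.009, 0.286], [-0.576, -0.4, 0.713, 0.248], [0.593, 0.396, 0.701, -1.037], [0.0, 0.0, 0.0, 1.0]]
{'time': 0.1, 'joint_positions': array([-1.18258547,  0.3328052 , -0.06469502,  1.460861  ,  0.02158892,
        1.34989823, -0.08847761]), 'joint_vel': array([-0.00084196, -0.00251329,  0.00030683, -0.00203661,  0.00030671,
       -0.00200688,  0.00098104]), 'joint_torque': array([ 1.63833083e-04, -6.24552441e+01,  2.36460386e-02, -3.90711021e+01,
       -6.16028113e-02,  3.65423178e-02,  8.67168251e-05]), 'ee_pos': array([0.24945889, 0.5726774 , 0.2218339 ]), 'eef_rot': array([ 2.03947134e-01,  9.78981695e-01, -6.29546976e-04, -1.06262109e-04]), 'ft_force': array([ 0.15624376,  0.60321816, -0.69808731]), 'torque': array([ 0.04055214, -0.00507258, -0.02224165]), 'grip_force': 0.0, 'width': 0.08699777530560095}
```

View pics/top0.png

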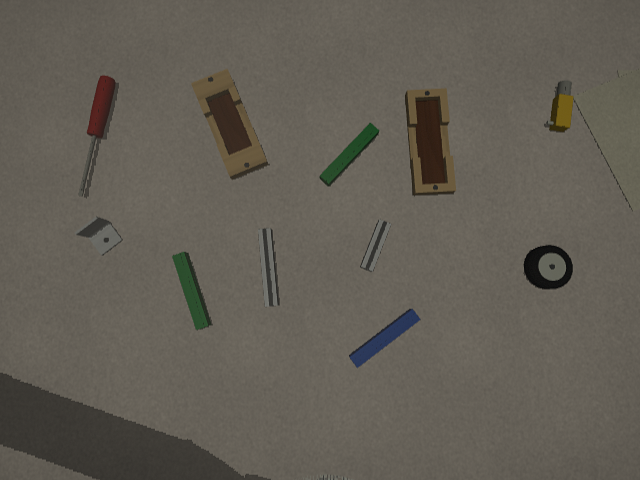

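The top view shows two grey profiles: a longer one at (268,268) and a shorter one at (375,245). The short-slot gauge is at (230,124) and the long-slot gauge at (431,141). The look-alikes are green at (191,290), green at (349,154) and blue at (385,338). Only the two bare grey pieces match the description, and I'll check that in a crop.

```bash
cat > m.py <<'E'
from h import *
def plane(c,uv,z):
    K=c["mtx"];V=c["view"];R=V[:3,:3];o=-R.T@V[:3,3]
    uv=np.asarray(uv,float).reshape(-1,2)
    d=np.stack([(uv[:,0]-K[0,2])/K[0,0],-(uv[:,1]-K[1,2])/K[1,1],-np.ones(len(uv))],-1)@R
    return o+d*((z-o[2])/d[:,2])[:,None]
if __name__=="__main__":
    c=np.load("top0.npz"); im=c["image"]; P=pts(c); z=P[...,2]
    print("table z",np.median(z))
    for n,(u0,v0,u1,v1),h in [("short",(350,210,400,280),.02),("long",(245,218,290,315),.02),("sg",(185,62,275,185),.02),("lg",(400,82,460,200),.02)]:
        m=np.zeros(z.shape,np.uint8); m[v0:v1,u0:u1]=(z[v0:v1,u0:u1]>np.median(z)+.013)
        k,l,s,_=cv2.connectedComponentsWithStats(m); i=1+s[1:,4].argmax()
        cs=cv2.findContours((l==i).astype(np.uint8),0,2)[0][0]
        w=plane(c,cs,h)[:,:2].astype(np.float32)
        ct,sz,a=cv2.minAreaRect(w); b=cv2.boxPoints((ct,sz,a)); e=max([b[1]-b[0],b[2]-b[1]],key=np.linalg.norm)
        print(n,s[i,4],"z",np.median(z[l==i]).round(4),"ctr",np.round(ct,4),"size",np.round(sz,4),"yaw",np.degrees(np.arctan2(e[1],e[0])).round(1)%180)
    A=im[50:350,160:480]; save("crop",np.clip(cv2.resize(A,(640,600),interpolation=2).astype(int)*1.6,0,255).astype(np.uint8))
E
python3 m.py
```

```text
table z 1.10860152301091e-05
short 688 z 0.0199 ctr [ 0.4684 -0.0801] size [0.0206 0.0807] yaw 157.9
long 1052 z 0.0199 ctr [0.4348 0.086 ] size [0.1197 0.0208] yaw 6.1
sg 1096 z 0.0199 ctr [0.6143 0.1302] size [0.0596 0.064 ] yaw 113.1
lg 844 z 0.0197 ctr [ 0.5803 -0.1729] size [0.0599 0.0656] yaw 92.7
```

View pics/crop.png

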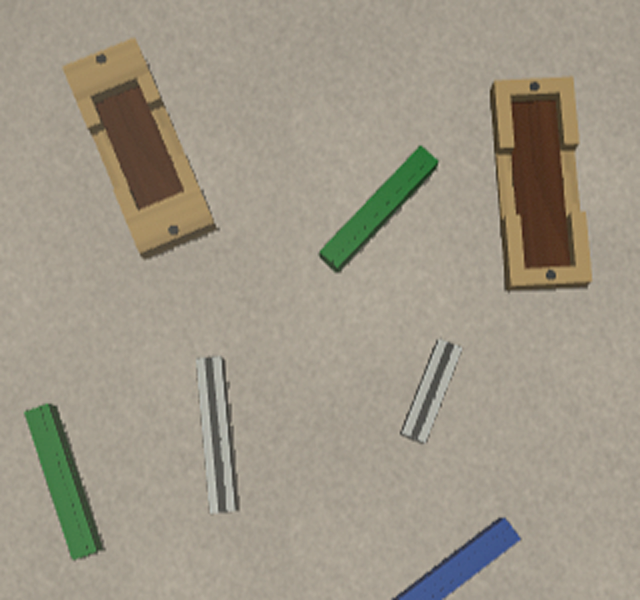

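The crop confirms both targets. The grey piece at (430,390) is the 80 mm one and the grey piece at (217,435) is the 120 mm one, with measured lengths of 80.7 and 119.7 mm. The gauge contours were split by the finger gaps, so I'll refit the gauges whole.

```bash
cat > g.py <<'E'
from m import *
def gauges(c):
    P=pts(c); z=P[...,2]
    for n,(u0,v0,u1,v1) in [("sg",(185,62,275,185)),("lg",(400,82,460,200))]:
        s=np.zeros(z.shape,bool); s[v0:v1,u0:u1]=1; s&=(z>.016)&(z<.022)
        w=P[s][:,:2].astype(np.float32)
        ct,sz,a=cv2.minAreaRect(w); b=cv2.boxPoints((ct,sz,a)); e=max([b[1]-b[0],b[2]-b[1]],key=np.linalg.norm)
        print(n,"ctr",np.round(ct,4),"size",np.round(sz,4),"yaw",np.degrees(np.arctan2(e[1],e[0]))%180)
        R=np.array(e)/np.linalg.norm(e); q=(P[v0:v1,u0:u1].reshape(-1,3)); d=(q[:,:2]-ct)@R; f=(q[:,2]>.004)&(q[:,2]<.008)&(abs((q[:,:2]-ct)@[-R[1],R[0]])<.008)
        print(" slot along",d[f].min(),d[f].max())
gauges(np.load("top0.npz"))
E
python3 g.py
```

```text
sg ctr [0.6672 0.1531] size [0.1709 0.0639] yaw 23.347162
 slot along -0.08521039475110836 0.05344589018827906
lg ctr [ 0.6373 -0.1707] size [0.1713 0.0648] yaw 3.055674
 slot along -0.08549559860629982 0.07280308961778185
```

Request:
step_arm(delta_pos=[[0.32,-0.94,-0.1],[0.32,-0.94,-0.1],[0.32,-0.94,-0.1],[0.32,-0.94,-0.1],[0.32,-0.94,-0.1],[0.32,-0.94,-0.1],[0.32,-0.94,-0.1],[0.32,-0.94,-0.1],[0.32,-0.94,-0.1],[0.32,-0.94,-0.1],[0.32,-0.94,-0.1],[0.32,-0.94,-0.1]], turn=[0.2,0,0,0,0,0,0,0,0,0,0,0], grip=0, newtons=20)

```text
time: 1.3
ee_pos: [0.3457, 0.2899, 0.1922]
eef_rot: [0.192, 0.981, -0.0, -0.0]
ft_force: [0.7, -0.5, 0.4]
width: 0.0872
grip_force: 0.0
```

Request:
step_arm(delta_pos=[[0.32,-0.94,-0.1],[0.32,-0.94,-0.1],[0.32,-0.94,-0.1],[0.32,-0.94,-0.1],[0.32,-0.94,-0.1],[0.32,-0.94,-0.1],[0.32,-0.94,-0.1],[0.32,-0.94,-0.1],[0.32,-0.94,-0.1],[0.32,-0.94,-0.1],[0.32,-0.94,-0.1],[0.32,-0.94,-0.1]], turn=[0,0,0,0,0,0,0,0,0,0,0,0])

```text
time: 2.5
ee_pos: [0.4416, 0.008, 0.1623]
eef_rot: [0.192, 0.981, 0.0, -0.0]
ft_force: [0.6, 0.6, -0.4]
width: 0.0868
grip_force: 0.0
```

Request:
step_arm(delta_pos=[[0.21,-0.7,-0.4],[0.21,-0.7,-0.4],[0.21,-0.7,-0.4],[0.21,-0.7,-0.4],[0.23,-0.72,-0.4],[0,0,0]], turn=[0,0,0,0,0,0])

```text
time: 3.1
ee_pos: [0.4676, -0.0812, 0.1114]
eef_rot: [0.194, 0.981, -0.001, -0.001]
ft_force: [-0.1, -0.0, -0.3]
width: 0.087
grip_force: 0.0
```

```bash
cat > w.py <<'E'
import sys
from m import *
from scipy.spatial.transform import Rotation as Ro
s=read_state(); c=camera("wrist"); save(sys.argv[1],c["image"]); np.savez(sys.argv[1]+".npz",**c)
P=pts(c); z=P[...,2]
t=s["ee_pos"]; tx=Ro.from_quat(s["eef_rot"]).as_matrix()[:,0]
print("tcp",t.round(4),"toolx",np.degrees(np.arctan2(tx[1],tx[0])).round(1),"t",s["time"])
m=((z>.014)&(z<.026)&(c["z_map"]>0)).astype(np.uint8)
k,l,st,_=cv2.connectedComponentsWithStats(m)
for i in range(1,k):
    if st[i,4]<300: continue
    w=P[l==i][:,:2].astype(np.float32); ct,sz,a=cv2.minAreaRect(w); b=cv2.boxPoints((ct,sz,a)); e=max([b[1]-b[0],b[2]-b[1]],key=np.linalg.norm)
    print(st[i],"ctr",np.round(ct,4),"size",np.round(sz,4),"yaw",np.degrees(np.arctan2(e[1],e[0])).round(1)%180,"zmed",np.median(z[l==i]).round(4))
E
python3 w.py w1
```

```text
tcp [ 0.4676 -0.0812  0.1114] toolx 157.7 t 3.1
[ 156    0   99  138 5230] ctr [ 0.3384 -0.1042] size [0.0211 0.0919] yaw 126.2 zmed 0.0182
[ 496    0  100  189 7148] ctr [0.4371 0.085 ] size [0.12   0.0218] yaw 6.1 zmed 0.018
[ 304  184   31  114 3343] ctr [ 0.4702 -0.0816] size [0.02   0.0791] yaw 158.0 zmed 0.0183
[228 370  60  24 696] ctr [ 0.5612 -0.1674] size [0.0159 0.0477] yaw 93.1 zmed 0.0182
```

View pics/w1.png

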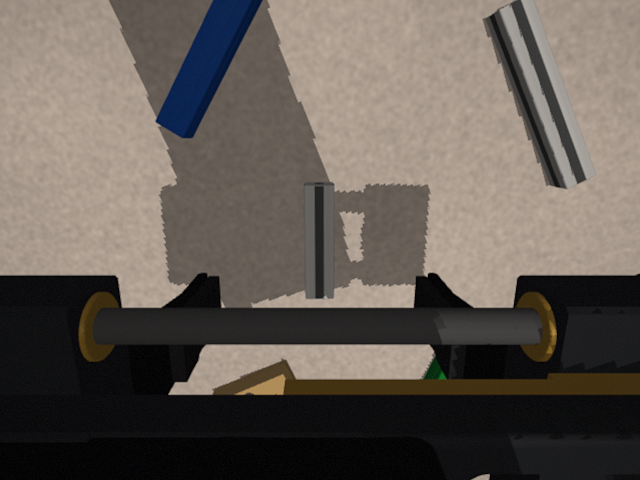

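The wrist view shows the short profile at (319,240), lined up between the fingers. Next I go down and grip it.

Request:
step_arm(delta_pos=[[0.06,0,-0.8],[0,0,-0.9],[0,0,-0.9],[0,0,-0.8],[0,0,-0.5],[0,0,-0.35],[0,0,0],[0,0,0]], turn=[0,0,0,0,0,0,0,0])

```text
time: 3.95
ee_pos: [0.4703, -0.0789, 0.0069]
eef_rot: [0.192, 0.981, 0.0, 0.0]
ft_force: [-1.2, -0.5, -0.1]
width: 0.0865
grip_force: 0.0
```

Request:
step_arm(delta_pos=[[0,0,0],[0,0,0],[0,0,0],[0,0,0],[0,0,0],[0,0,0],[0,0,0],[0,0,0]], turn=[0,0,0,0,0,0,0,0], grip=1, newtons=25)

```text
time: 4.75
ee_pos: [0.4698, -0.079, 0.0063]
eef_rot: [0.192, 0.981, 0.0, -0.0]
ft_force: [-0.8, -0.0, -0.6]
width: 0.0305
grip_force: 0.0
```

Request:
step_arm(delta_pos=[[0,0,0],[0,0,0],[0,0,0],[0,0,0],[0,0,0],[0,0,1],[0,0,1],[0,0,1],[0,0,0]], turn=[0,0,0,0,0,0,0,0,0])

```text
time: 5.65
ee_pos: [0.4718, -0.0791, 0.0841]
eef_rot: [0.192, 0.981, 0.001, 0.002]
ft_force: [-0.0, -0.7, -0.1]
width: 0.0198
grip_force: 25.0
```

Request:
step_arm(delta_pos=[[0.72,0.84,0],[0.72,0.84,0],[0.72,0.84,0],[0.72,0.84,0],[0.72,0.84,0],[0.72,0.84,0],[0.72,0.84,0],[0.72,0.84,0],[0.71,0.84,0],[0.71,0.84,0],[0.71,0.84,0],[0,0,0]], turn=[0.6,0.6,0.6,0.6,0.6,0.6,0.6,0.6,0.6,0.6,0.6,0])

```text
time: 6.85
ee_pos: [0.6676, 0.1562, 0.0795]
eef_rot: [-0.204, 0.979, 0.001, -0.0]
ft_force: [-1.4, 0.1, -0.7]
width: 0.0196
grip_force: 25.0
```

```bash
python3 w.py w2
```

```text
tcp [0.6676 0.1562 0.0795] toolx -156.4 t 6.85
[   0    0  105   56 2938] ctr [ 0.6046 -0.0293] size [0.0202 0.0647] yaw 137.0 zmed 0.0183
[ 253  105  118  104 8987] ctr [0.6177 0.1292] size [0.0568 0.0643] yaw 113.5 zmed 0.0182
[570 345  48  49 878] ctr [0.6701 0.3585] size [0.0117 0.0431] yaw 170.1 zmed 0.0178
```

View pics/w2.png

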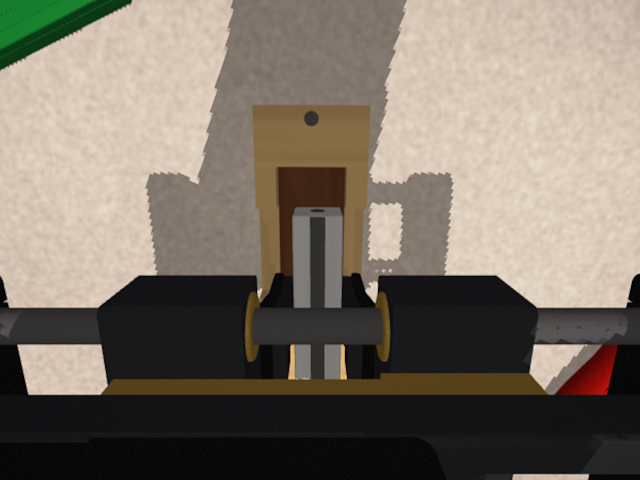

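The short profile's end is at (318,215) over the slot, whose centre is near (312,220). It is aligned and about 3 mm to one side, so I'll correct y and lower.

Request:
step_arm(delta_pos=[[0,-0.12,-0.5],[0,0,-0.6],[0,0,-0.6],[0,0,-0.4],[0,0,-0.3],[0,0,-0.2],[0,0,0],[0,0,0]], turn=[0,0,0,0,0,0,0,0])

```text
time: 7.7
ee_pos: [0.6674, 0.1491, 0.0167]
eef_rot: [-0.201, 0.98, 0.0, 0.0]
ft_force: [0.5, -0.5, -0.5]
width: 0.0196
grip_force: 25.0
```

Request:
step_arm(delta_pos=[[0,0.12,-0.08],[0,0,-0.08],[0,0,0],[0,0,0]], turn=[0,0,0,0])

```text
time: 8.1
ee_pos: [0.6671, 0.1521, 0.0125]
eef_rot: [-0.201, 0.98, 0.0, 0.0]
ft_force: [1.2, 0.7, -0.7]
width: 0.0196
grip_force: 25.0
```

Now I release, check the opening, then lift.

Request:
step_arm(delta_pos=[[0,0,0],[0,0,0],[0,0,0],[0,0,0],[0,0,0],[0,0,0],[0,0,0],[0,0,0],[0,0,0],[0,0,0]], turn=[0,0,0,0,0,0,0,0,0,0], grip=0)

```text
time: 9.1
ee_pos: [0.6671, 0.152, 0.0123]
eef_rot: [-0.201, 0.98, 0.0, -0.0]
ft_force: [-0.5, -1.3, -0.5]
width: 0.0852
grip_force: 0.0
```

Request:
step_arm(delta_pos=[[0,0,0.5],[0,0,1],[0,0,1],[0,0,1],[0,0,0.5],[0,0,0]], turn=[0,0,0,0,0,0])

```text
time: 9.7
ee_pos: [0.6683, 0.1522, 0.1149]
eef_rot: [-0.201, 0.98, 0.0, 0.002]
ft_force: [-0.4, 0.8, -1.0]
width: 0.087
grip_force: 0.0
```

```bash
python3 w.py w3
```

```text
tcp [0.6683 0.1522 0.1149] toolx -156.8 t 9.7
[   0    0  154   96 6095] ctr [ 0.6144 -0.0392] size [0.0211 0.1122] yaw 136.8 zmed 0.0184
[ 267  110  102   90 6666] ctr [0.6177 0.1293] size [0.0567 0.0642] yaw 113.2 zmed 0.0182
[ 303  179   31  117 3460] ctr [0.6681 0.1511] size [0.0801 0.02  ] yaw 23.5 zmed 0.0242
[273 276  18  31 525] ctr [0.7151 0.143 ] size [0.0221 0.0121] yaw 23.1 zmed 0.0181
[346 276  18  31 529] ctr [0.6945 0.1907] size [0.0221 0.0122] yaw 23.6 zmed 0.018
[275 344  87   7 605] ctr [0.7448 0.184 ] size [0.0068 0.0639] yaw 113.5 zmed 0.0182
```

View pics/w3.png

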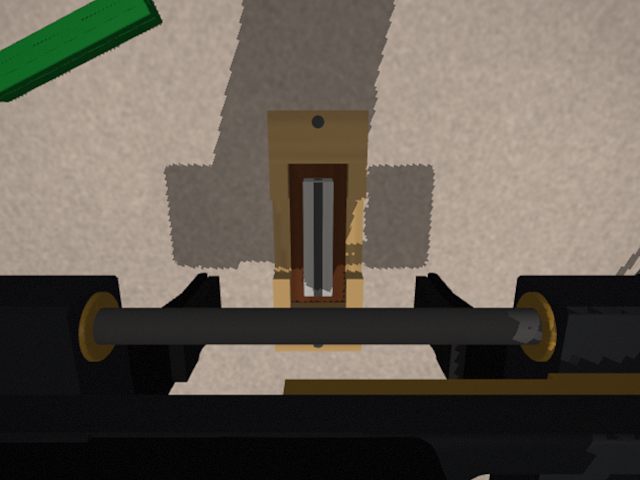

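The short piece at (318,238) lies inside the slot, with its top 6 mm above the block top, so it is seated. Next is the long profile.

Request:
step_arm(delta_pos=[[-0.85,-0.24,0],[-0.85,-0.24,0],[-0.85,-0.24,0],[-0.85,-0.24,0],[-0.85,-0.24,0],[-0.85,-0.24,0],[-0.84,-0.24,0],[-0.84,-0.24,0],[-0.84,-0.25,0],[-0.84,-0.25,0],[-0.84,-0.25,0],[0,0,0]], turn=[-0.23,-0.23,-0.23,-0.23,-0.23,-0.22,-0.22,-0.22,-0.22,-0.22,-0.22,0])

```text
time: 10.95
ee_pos: [0.4317, 0.0845, 0.1109]
eef_rot: [-0.054, 0.999, -0.0, -0.002]
ft_force: [-0.1, 0.7, 0.5]
width: 0.0871
grip_force: 0.0
```

Request:
step_arm(delta_pos=[[0,0,-0.8],[0,0,-0.8],[0,0,0],[0,0,0]], turn=[0,0,0,0])

```text
time: 11.35
ee_pos: [0.4345, 0.0851, 0.0721]
eef_rot: [-0.055, 0.999, -0.0, -0.001]
ft_force: [-0.6, -1.1, 0.6]
width: 0.087
grip_force: 0.0
```

```bash
python3 w.py w4
```

```text
tcp [0.4345 0.0851 0.0721] toolx -173.8 t 11.35
[   0    0   65   47 1583] ctr [ 0.3226 -0.0769] size [0.0145 0.042 ] yaw 125.7 zmed 0.0181
[ 499  112   58  164 6299] ctr [0.3887 0.1984] size [0.0939 0.0219] yaw 20.8 zmed 0.018
[ 301  156   37  151 5269] ctr [0.4211 0.0834] size [0.0885 0.02  ] yaw 6.2 zmed 0.0183
[303 344  32  10 319] ctr [0.4927 0.091 ] size [0.0076 0.0192] yaw 96.1 zmed 0.0183
```

The long profile is centred between the fingers: the visible ends at x≈0.377 and 0.496 give a centre of 0.436.

Request:
step_arm(delta_pos=[[0.05,0,-0.7],[0,0,-0.8],[0,0,-0.6],[0,0,-0.35],[0,0,-0.18],[0,0,0],[0,0,0]], turn=[0,0,0,0,0,0,0])

```text
time: 12.1
ee_pos: [0.4364, 0.0854, 0.0072]
eef_rot: [-0.054, 0.999, 0.0, 0.0]
ft_force: [0.3, 0.2, 0.6]
width: 0.087
grip_force: 0.0
```

Request:
step_arm(delta_pos=[[0,0,0],[0,0,0],[0,0,0],[0,0,0],[0,0,0],[0,0,0],[0,0,0],[0,0,0],[0,0,0],[0,0,0],[0,0,0],[0,0,0]], turn=[0,0,0,0,0,0,0,0,0,0,0,0], grip=1, newtons=25)

```text
time: 13.3
ee_pos: [0.4358, 0.0853, 0.0066]
eef_rot: [-0.054, 0.999, 0.0, -0.0]
ft_force: [-0.6, 0.6, -0.1]
width: 0.0196
grip_force: 25.0
```

Request:
step_arm(delta_pos=[[0,0,0.6],[0,0,1],[0,0,1],[0,0,0.6],[0,0,0]], turn=[0,0,0,0,0])

```text
time: 13.8
ee_pos: [0.437, 0.0857, 0.0883]
eef_rot: [-0.054, 0.999, 0.001, 0.002]
ft_force: [-0.2, -0.5, -0.3]
width: 0.0197
grip_force: 25.0
```

Request:
step_arm(delta_pos=[[0.67,-0.85,0],[0.67,-0.85,0],[0.67,-0.85,0],[0.67,-0.85,0],[0.67,-0.85,0],[0.67,-0.85,0],[0.67,-0.85,0],[0.67,-0.85,0],[0.67,-0.86,0],[0.67,-0.86,0],[0.68,-0.86,0],[0.68,-0.86,0]], turn=[-0.04,-0.04,-0.04,-0.04,-0.04,-0.04,-0.04,-0.04,-0.04,-0.04,-0.04,-0.02])

```text
time: 15.0
ee_pos: [0.6373, -0.1715, 0.0847]
eef_rot: [-0.027, 1.0, 0.0, -0.001]
ft_force: [-0.2, -0.6, -0.5]
width: 0.0197
grip_force: 25.0
```

Request:
step_arm(delta_pos=[[0,0,0],[0,0,-0.4],[0,0,-0.4],[0,0,0],[0,0,0]], turn=[0,0,0,0,0])

```text
time: 15.5
ee_pos: [0.6368, -0.1698, 0.0659]
eef_rot: [-0.027, 1.0, 0.0, -0.001]
ft_force: [-0.1, -0.1, -0.3]
width: 0.0196
grip_force: 25.0
```

```bash
python3 w.py w5
```

```text
tcp [ 0.6368 -0.1698  0.0659] toolx -176.9 t 15.5
[ 252  106  126  111 7172] ctr [ 0.5829 -0.1752] size [0.0573 0.0643] yaw 92.7 zmed 0.0182
[ 477  151  163  138 6437] ctr [ 0.6105 -0.0359] size [0.0217 0.1023] yaw 136.9 zmed 0.018
```

View pics/w5.png

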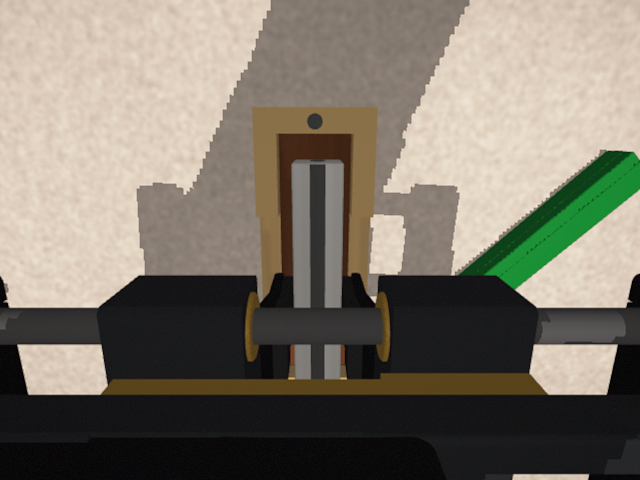

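The long profile's end is at (318,165) over the slot, whose centre is near (315,150). It is aligned to within about 2 mm, so I lower it with a small correction.

Request:
step_arm(delta_pos=[[0.05,-0.06,-0.5],[0,0,-0.5],[0,0,-0.4],[0,0,-0.3],[0,0,-0.2],[0,0,-0.1],[0,0,0],[0,0,0]], turn=[0,0,0,0,0,0,0,0])

```text
time: 16.35
ee_pos: [0.6389, -0.1723, 0.017]
eef_rot: [-0.027, 1.0, -0.0, 0.0]
ft_force: [-0.1, -1.4, -0.5]
width: 0.0194
grip_force: 25.0
```

Request:
step_arm(delta_pos=[[0,0,-0.1],[0,0,-0.07],[0,0,0],[0,0,0]], turn=[0,0,0,0])

```text
time: 16.75
ee_pos: [0.6388, -0.1722, 0.0127]
eef_rot: [-0.027, 1.0, 0.0, 0.0]
ft_force: [-1.9, 1.0, 3.1]
width: 0.02
grip_force: 25.0
```

Request:
step_arm(delta_pos=[[0,0,0],[0,0,0],[0,0,0],[0,0,0],[0,0,0],[0,0,0],[0,0,0],[0,0,0],[0,0,0],[0,0,0]], turn=[0,0,0,0,0,0,0,0,0,0], grip=0)

```text
time: 17.75
ee_pos: [0.6386, -0.1722, 0.0123]
eef_rot: [-0.027, 1.0, 0.0, -0.0]
ft_force: [0.2, -0.1, 0.1]
width: 0.0854
grip_force: 0.0
```

Request:
step_arm(delta_pos=[[0,0,0.5],[0,0,1],[0,0,1],[0,0,1],[0,0,1],[0,0,0.5],[0,0,0]], turn=[0,0,0,0,0,0,0])

```text
time: 18.45
ee_pos: [0.6396, -0.1726, 0.1396]
eef_rot: [-0.027, 1.0, -0.0, 0.002]
ft_force: [0.1, 0.4, -1.2]
width: 0.0868
grip_force: 0.0
```

```bash
python3 w.py w6; python3 -c "
from h import *
save('scene1',camera('scene')['image'])"
```

```text
tcp [ 0.6396 -0.1726  0.1396] toolx -176.9 t 18.45
[ 274  109   93   83 4014] ctr [ 0.5827 -0.1753] size [0.0569 0.0642] yaw 93.1 zmed 0.0182
[ 426  142  147  130 4642] ctr [ 0.6175 -0.0427] size [0.0212 0.1198] yaw 137.2 zmed 0.018
[ 304  147   29  160 4338] ctr [ 0.6396 -0.1732] size [0.1196 0.0201] yaw 3.1 zmed 0.0242
[  21  237   39   38 1291] ctr [ 0.6738 -0.3844] size [0.0247 0.0298] yaw 171.1 zmed 0.0202
[278 263  17  44 684] ctr [ 0.6863 -0.196 ] size [0.0368 0.012 ] yaw 3.1 zmed 0.0182
[345 263  17  44 693] ctr [ 0.683  -0.1441] size [0.0353 0.0121] yaw 3.0 zmed 0.0181
```

View pics/w6.png

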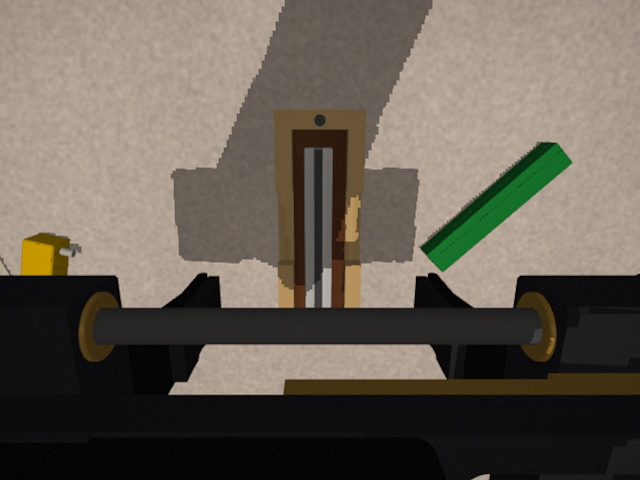

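View pics/scene1.png

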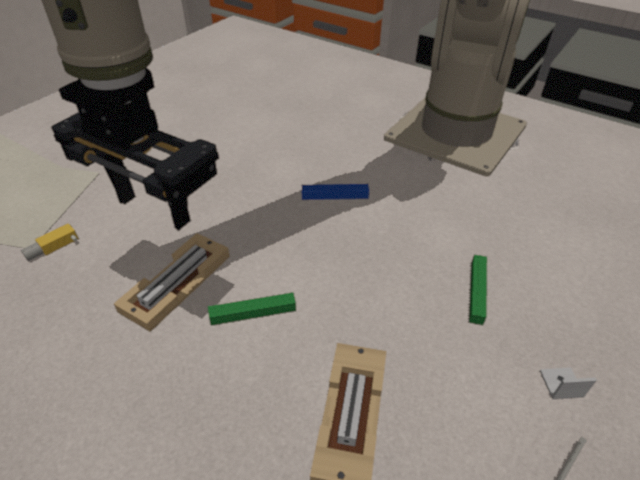

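Both pieces lie flat in their own slots, the long one at (173,275) and the short one at (350,408) in the scene view. Each top is at 0.024 m, 6 mm above its block. The gripper is open and clear of both.

```bash
python3 -c "
from bench import *
print(close_job())"
```

```text
the job is handed in; nothing more can be done
None
```

The job is handed in: the 80 mm piece lies flat in the short gauge and the 120 mm piece lies flat in the long gauge, both let go, after about 18.5 s of robot time; no verdict came back.

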